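# Bring the eyelet die round on the revolving tray and stand it on the pad

### The arm

A 6-joint arm with a two-finger parallel gripper is mounted at the origin on the work surface. World frame = base frame: x ahead of the robot, y to its left, z up, the work surface at z = 0. Lengths are in m, angles in rad, forces in N, time in s.
With the tool pointing down it reaches from about 0.3 to 0.875 m from the base axis. Payload 6.4 kg.
Tool frame: the origin (TCP) lies at the very end of the fingers, on their centre line; the grasp point (between the pads) lies 19 mm behind it (ctrl.hold_point_z is the distance from the TCP to the grasp point, in m); y points along the fingers, x is the direction in which the jaws open and shut, and the axes are right-handed (so a half turn about y gives the same grasp; the last joint's range is limited). The gripper opens to 85 mm and grips with 20 to 120 N. Pads are 22 mm wide; open, the fingers measure 114 mm over their backs; the gripper's body (76 mm by 85 mm) begins 54 mm behind the grasp point. The pads swing forward as they close: fully open they stand 13 mm farther back than shut.
Start: joints at [1.022, 0.181, 1.607, -0, 1.354, -0.206], TCP at [0.193, 0.542, 0.231] pointing down, gripper open.
Joint ranges: [-2.99, 2.99], [-0.89, 2.07], [0.3, 2.58], [-1.14, 4.28], [0, 2.63], [-3.12, 3.12]. Speed limits (rad/s): [2.57, 2.57, 3.01, 3.14, 3.14, 3.14].

### API

Orientations are given as a unit quaternion [w, x, y, z].
In Python, from bench import ctrl, imaging gives the robot as it stands.
- The arm moves only by the shell command python3 -m jog 'ROWS'. ROWS is JSON, a list of rows, each a list of 3 entries, a list of its own where there are three numbers: the shift along the tool's x, y, z in cm, then the turn, a rotation vector about the tool's x, y, z in rad, then the finger opening in cm, from 0 to 8.54. A call has 1 to 12 rows; each row shifts and turns the pose as measured when the row begins, along the tool's axes as they then stand; what a row does not reach is not made up. A row lasts 1/12 s, in which the tool goes at most 41.7 mm and 7.16 degrees, less where a joint would pass 70% of its speed; a pose out of reach is approached as far as the arm can. A call is refused whole if a number of a shift passes 4.17 or a number of a turn 0.125, either way. A call with a gripper value outside its range is refused whole. The fingers move at their own pace and stop on an object; the grip force is fixed at half the most. Time passes only in rows, so rows that do not move let the fingers close. It gives the time, the measured TCP pose, the force and the opening at its end, in the units of the state.
- ctrl.get_obs(): the state, without advancing time (a new reading comes with each control period).
- imaging.camera(name): name is "side" or "top"; returns a dict with "frame" (480x640x3 uint8, red, green, blue), "depth" (480x640 float32, m along the optical axis (not along the pixel's ray), 0 where there is no reading), "K" (3x3 intrinsics, pixels), "k1" (the pictures are not rectified: a ray, as slopes to the right and down, at radius r is drawn at 1 + k1 r^2 times it, then the intrinsics apply), "R" (3x3) and "t" (3): a world point X has camera coordinates R X + t. Camera axes: x right, y down, z forward; pixel columns grow to the right and rows downward; lengths in m; the calibration is good to about 2 mm. A picture is of the moment at which its call begins.
- ctrl.hand_in(): hands the job in, once; it reports no verdict.
The state is a dict: "time_s": time; "q": joint angles; "dq": joint speeds; "joint_efforts": joint torques, N m; "eef_pos": TCP position; "eef_rot": TCP orientation; "wrist_force": force on the tool from outside, world axes, zero at the start; "torque": the same for the moment, N m; "opening": opening from 0.0 (shut) to 1.0 (fully open).
Only numpy, scipy, OpenCV 4.12 (cv2) and the standard library are available. Lean on these libraries where they do the work, as an engineer would, in place of code of your own. Each camera call takes 0.05 s, during which the arm holds its last target. There are 200 camera calls.

### The job

Turn the revolving die tray by its wooden bar handle until the compartment holding the stepped eyelet die (wide foot, straight stem, thin nose) is at the front, by the fixed brass-tipped pointer. Then lift that die out and stand it upright in the middle of the round grey pad on the stone slab, setting it down gently rather than dropping it.

Things in the scene. Friction and masses are not known exactly. Their poses are not given: they have to be found in the camera images.
- die_center (a point): Centre of the loose steel die to fetch, 35 mm above its underside: 70 mm tall, 260 g, standing in a tray compartment. Foot 44 mm across, 8 mm thick; stem 26 mm across from 8 to 54 mm up (grip here); nose 14 mm across above. z axis up along the die. Not wanted in the tray: a cone, a plain plug, a ring, a rubber block.
- bar (a point): Centre of the tray's wooden bar handle, on the tray's upright turning axis: 84 mm long (x axis), 14 thick, 24 tall. Bar and tray turn as one, either way, no stops, friction 0.05 N m, and stay where left. Tray: iron dish 324 mm across, floor 70 mm below this point, rim 16 and ribs 13 mm above floor, six 60 degree compartments; parts stand about 110 mm from the axis and ride along.
- front (a point): Fixed point at the middle of the front compartment's place, at tray floor height, 110 mm from the turning axis towards the pointer (brass-tipped iron upright, 72 mm tall, just outside the rim on the robot's side). x axis from pointer to turning axis, z up. Does not turn with the tray.
- pad (a point): Centre of the top face of a round grey rubber pad, 84 mm across, 6 mm thick, fixed on a black stone slab (300 x 220 x 30 mm). z up. A loose hammer lies on the far part of the slab, about 160 mm from this point.
There are look-alikes about, which are no part of the job. Leave any green or pink look-alike of the part that bears die_center alone.

How it is judged:
By the outcome, as a careful person would: the job done as asked, in the order asked, and still so for the second after the job is handed in, with the robot touching nothing.
It also fails if it takes over 53 s, if anything falls off the work surface, if the arm or the gripper's body presses on something with over 40 N, if the wrist force passes 120 N, or if a joint passes its speed limit or range.

## Working session

There is one attempt and no reset: what is moved stays moved. The work goes in short steps, Python scripts to look and compute and a shell command to move; the robot and the scene stay as the last step left them, time stands still between calls to the robot, and variables do not carry over. Pictures are saved under pics/ and viewed, about 8 in all and at most 12, crops included, and the job is handed in when it is done.

```bash
ls; mkdir -p pics; cat > h.py <<'E'
import numpy as np, cv2
from bench import ctrl, imaging
def ray(c,uv):
    K=c["K"]; d=np.array([(uv[0]-K[0,2])/K[0,0],(uv[1]-K[1,2])/K[1,1]]); s=d.copy()
    for _ in range(20): s=d/(1+c["k1"]*(s@s))
    R=np.array(c["R"]); o=-R.T@np.array(c["t"]); return o,R.T@np.array([s[0],s[1],1.])
def onz(c,uv,z):
    o,v=ray(c,uv); return o+v*(z-o[2])/v[2]
def bydepth(c,uv):
    o,v=ray(c,uv); return o+v*c["depth"][int(uv[1]),int(uv[0])]
def cloud(c):
    K=np.array(c["K"]); h,w=c["depth"].shape
    u,v=np.meshgrid(np.arange(w),np.arange(h)); d=np.stack([(u-K[0,2])/K[0,0],(v-K[1,2])/K[1,1]],-1); s=d.copy()
    for _ in range(20): s=d/(1+c["k1"]*(s**2).sum(-1,keepdims=True))
    p=np.concatenate([s,np.ones((h,w,1))],-1)*c["depth"][...,None]
    R=np.array(c["R"]); return (p-np.array(c["t"]))@R
def save(c,n): cv2.imwrite(n,c["frame"][:,:,::-1])
E
python3 - <<'E'
from h import *
import pickle
for n in("top","side"):
    c=imaging.camera(n); save(c,f"pics/{n}0.png"); pickle.dump(c,open(n+"0.pkl","wb")); R=np.array(c["R"]);print(n,-R.T@c["t"],R[2],c["K"][0][0],c["k1"])
o=ctrl.get_obs();print(o)
E
```

```text
pics
top [ 0.38908216 -0.01949576  0.86502556] [ 0.12711656  0.00352446 -0.99188152] 473.2149218744651 -0.11621316972213586
side [ 0.37872495 -0.62257986  0.70547356] [ 0.12391208  0.71434416 -0.68873668] 511.4176341867974 -0.03914756805264315
{'time_s': 0.1, 'q': array([ 1.02165737e+00,  1.81474538e-01,  1.60790187e+00, -5.63672873e-06,
        1.35383192e+00, -2.06282423e-01]), 'dq': array([ 0.00164903, -0.00072789, -0.00491872,  0.00171909, -0.00251674,
        0.00095468]), 'joint_efforts': array([ 9.41744147e-04, -4.45877302e+01, -3.52235484e+01, -2.47266389e-04,
        4.18127180e-03,  1.88877692e-06]), 'eef_pos': array([0.19300963, 0.54110333, 0.23047285]), 'eef_rot': array([-0.57773728,  0.57819382,  0.40685272, -0.40789999]), 'wrist_force': array([-0.88283082,  0.29828641,  0.38142987]), 'torque': array([-0.02269917, -0.01167788, -0.04974363]), 'opening': 0.9992575201779819}
```

View pics/top0.png

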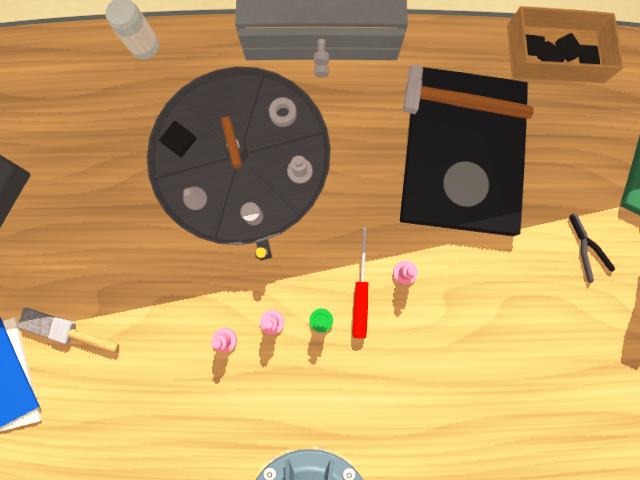

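View pics/side0.png

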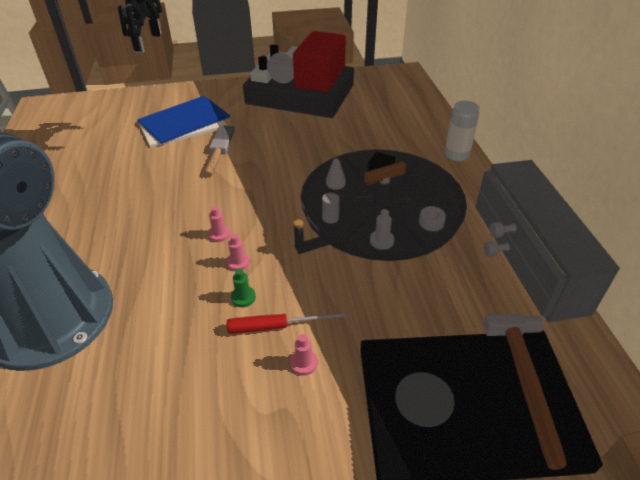

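The candidates are the stepped steel die at top (299,167) / side (382,232), which has a foot, stem and nose. The others in the tray are the cone at top (195,197), plug (251,213), ring (282,110) and black block (178,138). The pink and green look-alikes on the bench are to be left alone. Next I measure and confirm with one crop.

```bash
python3 - <<'E'
from h import *
import pickle
T=pickle.load(open("top0.pkl","rb"));S=pickle.load(open("side0.pkl","rb"))
def blob(m,box,n):
    x0,y0,x1,y1=box; z=np.zeros(m.shape,np.uint8); z[y0:y1,x0:x1]=m[y0:y1,x0:x1]
    k,l,st,ce=cv2.connectedComponentsWithStats(z); i=1+np.argmax(st[1:,4]); print(n,st[i],ce[i]); return l==i
for nm,c,bb,pb,db in(("top",T,(210,105,255,180),(435,155,495,212),(280,150,320,190)),("side",S,(355,155,415,190),(385,365,465,435),(362,200,402,252))):
    P=cloud(c); f=c["frame"].astype(int); hsv=cv2.cvtColor(c["frame"],cv2.COLOR_RGB2HSV)
    m=blob(((hsv[...,1]>120)&(hsv[...,2]>60)).astype(np.uint8),bb,nm+" bar"); q=P[m]; zt=np.percentile(q[:,2],90); t=q[q[:,2]>zt-.006]
    (r)=cv2.minAreaRect((t[:,:2]*1000).astype(np.float32)); print(" bar top",zt,t.mean(0),r)
    m=blob((f.sum(-1)>200).astype(np.uint8),pb,nm+" pad"); q=P[m]; print(" pad",np.median(q,0), cv2.minEnclosingCircle((q[:,:2]*1000).astype(np.float32)))
    m=blob((f.sum(-1)>260).astype(np.uint8),db,nm+" die"); q=P[m]
    print(" die z pct",np.percentile(q[:,2],[2,25,50,75,98])); zt=np.percentile(q[:,2],98)
    for a,b in((.0,.01),(.018,.05),(.055,.08)):
        t=q[(q[:,2]<zt-a)&(q[:,2]>zt-b)]; 
        if len(t)>3: print("  ",a,len(t),t.mean(0),(t.min(0)+t.max(0))/2)
# pointer brass
hsv=cv2.cvtColor(T["frame"],cv2.COLOR_RGB2HSV); m=blob(((hsv[...,1]>180)&(hsv[...,2]>150)).astype(np.uint8),(253,245,270,260),"brass"); print(cloud(T)[m].mean(0))
hsv=cv2.cvtColor(S["frame"],cv2.COLOR_RGB2HSV); m=blob(((hsv[...,1]>150)&(hsv[...,2]>110)).astype(np.uint8),(290,218,304,230),"brassS"); print(cloud(S)[m].mean(0))
P=cloud(T); print("floor",P[185,285],P[110,235],"rim pts",P[72,240],P[155,152],P[155,327],P[240,240])
# dish circle fit from dark mask
g=T["frame"].max(-1)<95; z=P[...,2]; m=g.astype(np.uint8); m[:, :130]=0;m[:,345:]=0;m[:62]=0;m[243:]=0
k,l,st,ce=cv2.connectedComponentsWithStats(m);i=1+np.argmax(st[1:,4]);q=P[l==i];print("tray",st[i],cv2.minEnclosingCircle((q[:,:2]*1000).astype(np.float32)),np.percentile(q[:,2],[5,50,95]))
a=cv2.resize(T["frame"][130:200,265:335],(400,400),interpolation=2);b=cv2.resize(S["frame"][195:260,350:415],(400,400),interpolation=2)
cv2.imwrite("pics/crop.png",np.hstack([a,b])[:,:,::-1])
E
```

```text
top bar [221 116  22  53 515] [231.26796117 142.11456311]
 bar top 0.1424810302739407 [0.62788939 0.12350623 0.1456696 ] ((524.8165283203125, 68.6656723022461), (322.4282531738281, 28.72243309020996), 27.913745880126953)
top pad [ 444  162   45   45 1603] [465.80224579 183.55832813]
 pad [ 0.58484747 -0.28306995  0.03510329] ((499.7542724609375, -169.9291229248047), 186.7580108642578)
top die [287 155  26  29 567] [299.30864198 169.48677249]
 die z pct [0.05886442 0.06709568 0.07270977 0.11319209 0.13017778]
   0.0 57 [0.59973806 0.01750907 0.12784508] [0.60052762 0.0175472  0.12557197]
   0.018 93 [0.59250954 0.01614048 0.09878488] [0.59897683 0.01695455 0.09621136]
   0.055 292 [0.59439553 0.01560772 0.06658336] [0.60451897 0.01734402 0.0657008 ]
side bar [365 162  41  21 457] [385.02625821 172.3238512 ]
 bar top 0.1420756246518962 [0.62754689 0.11781683 0.14305273] ((493.3712158203125, -230.58819580078125), (813.793701171875, 70.31901550292969), 68.75873565673828)Traceback (most recent call last):
  File "<stdin>", line 11, in <module>
  File "<stdin>", line 6, in blob
    return _wrapfunc(a, 'argmax', axis=axis, out=out, **kwds)
    return bound(*args, **kwds)
ValueError: attempt to get argmax of an empty sequence
```

```bash
python3 - <<'E'
from h import *
import pickle
T=pickle.load(open("top0.pkl","rb"));S=pickle.load(open("side0.pkl","rb"))
for nm,c,bb in(("top",T,(210,105,255,180)),("side",S,(355,155,415,190))):
    hsv=cv2.cvtColor(c["frame"],cv2.COLOR_RGB2HSV); m=((hsv[...,1]>120)&(hsv[...,2]>60)); P=cloud(c)
    z=np.zeros_like(m); z[bb[1]:bb[3],bb[0]:bb[2]]=1; q=P[m&z&(abs(P[...,2]-.142)<.004)]
    r=cv2.minAreaRect((q[:,:2]*1000).astype(np.float32)); d=q[:,:2]-q[:,:2].mean(0); w,V=np.linalg.eigh(d.T@d); print(nm,"bar",r,q.mean(0),np.degrees(np.arctan2(V[1,1],V[0,1])))
# die features by contour: nose top z=.13, in both views; foot
P=cloud(S); z=np.zeros(P.shape[:2],bool); z[200:252,362:402]=1; q=P[z&(P[...,2]>.124)&(P[...,2]<.134)]; print("side nose",len(q),q.mean(0))
q=P[z&(P[...,2]>.08)&(P[...,2]<.11)]; print("side stem",len(q),q.mean(0))
# pad by ellipse contour on plane z .036
for c,bb in((T,(435,155,495,212)),(S,(390,365,465,435))):
    x0,y0,x1,y1=bb; g=cv2.cvtColor(c["frame"],cv2.COLOR_RGB2GRAY)[y0:y1,x0:x1]; t,b=cv2.threshold(g,0,255,cv2.THRESH_OTSU); cs,_=cv2.findContours(b,0,1); k=max(cs,key=cv2.contourArea)[:,0]+[x0,y0]
    W=np.array([onz(c,p,.036)[:2] for p in k.astype(float)]); e=cv2.fitEllipse((W*1000).astype(np.float32)); print("pad",e, np.median(cloud(c)[y0+20:y1-20,x0+20:x1-20,2]))
P=cloud(T); q=P[245:262,253:272].reshape(-1,3); q=q[(q[:,2]>.05)]; print("pointer",q.mean(0),q.max(0)); print(onz(T,(262,253),.132))
g=T["frame"].max(-1)<100; m=g&(P[...,2]>.05)&(P[...,2]<.09); m[:, :130]=0;m[:,345:]=0;m[:62]=0;m[255:]=0
k,l,st,ce=cv2.connectedComponentsWithStats(m.astype(np.uint8));i=1+np.argmax(st[1:,4]);q=P[l==i];print("tray",st[i],cv2.minEnclosingCircle((q[:,:2]*1000).astype(np.float32)),np.percentile(q[:,2],[5,50,95]))
rim=q[q[:,2]>.072]; 
cs=max(cv2.findContours((l==i).astype(np.uint8),0,1)[0],key=cv2.contourArea)[:,0]; W=np.array([onz(T,p,.078)[:2] for p in cs.astype(float)]);print(cv2.fitEllipse((W*1000).astype(np.float32)))
a=cv2.resize(T["frame"][130:200,265:335],(400,400),interpolation=2);b=cv2.resize(S["frame"][195:260,350:415],(400,400),interpolation=2)
cv2.imwrite("pics/crop.png",np.hstack([a,b])[:,:,::-1])
E
```

```text
top bar ((630.5238037109375, 125.11237335205078), (83.56712341308594, 14.048683166503906), 16.26874542236328) [0.62957132 0.12468806 0.14088141] -163.71556889223473
side bar ((630.3754272460938, 123.09500122070312), (83.69223022460938, 13.322173118591309), 16.15856170654297) [0.62960319 0.121838   0.14111005] -164.68407894439932
side nose 57 [0.59977474 0.01615891 0.12874131]
side stem 187 [0.59715267 0.00860265 0.09525847]
pad ((585.0441284179688, -283.0155944824219), (81.5080795288086, 83.01329040527344), 35.3372802734375) 0.035102144594047265
pad ((585.5772094726562, -284.9327697753906), (82.65457153320312, 84.6689453125), 146.64572143554688) 0.035715286808519445
pointer [0.45652806 0.08131864 0.0689271 ] [0.46432203 0.09384173 0.07446946]
[0.45059486 0.07145212 0.132     ]
tray [  147    67   183   177 22451] ((630.6416015625, 125.41212463378906), 160.95068359375) [0.0570621  0.05976871 0.07548226]
((630.12109375, 124.70660400390625), (315.86114501953125, 317.587890625), 6.8692307472229)
```

View pics/crop.png

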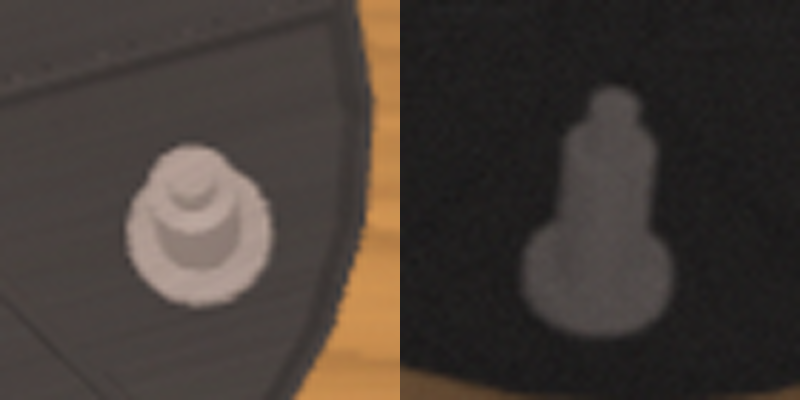

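The crop confirms it: wide foot, straight stem and thin nose, bare steel, at top (299,167) / side (382,232). Next come the pointer bearing and the moves to the bar.

```bash
cat >> h.py <<'E'
from scipy.spatial.transform import Rotation as Ro
def go(p,yaw):
    """shift (cm) and turn to bring GRASP point to p, fingers down, tool x at yaw (deg, mod 180)"""
    o=ctrl.get_obs(); q=o["eef_rot"]; R=Ro.from_quat([q[1],q[2],q[3],q[0]]).as_matrix(); f=R[:,1]
    g=o["eef_pos"]-ctrl.hold_point_z*f
    cur=np.degrees(np.arctan2(R[1,0],R[0,0])); dy=(yaw-cur+90)%180-90
    a=np.radians(cur+dy); x=np.array([np.cos(a),np.sin(a),0]); y=np.array([0,0,-1.]); D=np.stack([x,y,np.cross(x,y)],1)
    rv=Ro.from_matrix(R.T@D).as_rotvec()
    print("t%.2f grasp"%o["time_s"],g.round(4),"yaw %.1f"%cur,"q6 %.2f"%o["q"][5],"f",f.round(3),"open %.3f"%o["opening"],"F",o["wrist_force"].round(1))
    print("shift now-axes cm",(R.T@(np.array(p)-g)*100).round(2),"turned-axes",(D.T@(np.array(p)-g)*100).round(2),"rv",rv.round(3))
E
python3 - <<'E'
from h import *
import pickle
T=pickle.load(open("top0.pkl","rb"));S=pickle.load(open("side0.pkl","rb"))
for c,bb in((T,(250,240,275,262)),(S,(288,213,306,232))):
    x0,y0,x1,y1=bb; hsv=cv2.cvtColor(c["frame"],cv2.COLOR_RGB2HSV)[y0:y1,x0:x1]; m=(hsv[...,0]>15)&(hsv[...,0]<35)&(hsv[...,1]>150)&(hsv[...,2]>90); v,u=np.nonzero(m); uv=(u.mean()+x0,v.mean()+y0)
    p=onz(c,uv,.069); d=p[:2]-[.630,.124]; print(m.sum(),uv,p,np.hypot(*d),np.degrees(np.arctan2(d[1],d[0])))
print("die",np.degrees(np.arctan2(.0165-.124,.6-.63)))
for uv in((265,75),(325,133),(215,235)):
    p=onz(T,uv,.075);d=p[:2]-[.630,.124];print(np.degrees(np.arctan2(d[1],d[0])))
print(ctrl.hold_point_z); go([.630,.124,.130],106)
E
```

```text
186 (np.float64(261.01612903225805), np.float64(251.83870967741936)) [0.45784712 0.0809694  0.069     ] 0.17744927468347924 -165.96614398492113
52 (np.float64(297.9423076923077), np.float64(222.94230769230768)) [0.45765383 0.08232111 0.069     ] 0.17731421876879877 -166.40503674774456
die -105.59281093926636
-17.09215445528421
-77.11554300386679
166.3700027558316
0.0187
t0.10 grasp [0.193  0.5411 0.2492] yaw 70.4 q6 -0.21 f [-0.001 -0.001 -1.   ] open 0.999 F [-0.9  0.3  0.4]
shift now-axes cm [-24.58  11.94 -55.18] turned-axes [-52.14  11.92 -30.51] rv [-0.001 -0.622 -0.001]
```

```bash
python3 -m jog '[[[-1.4,0,-3.2],[0,0,0],8.5],[[-1.4,0,-3.2],[0,0,0],8.5],[[-1.4,0,-3.2],[0,0,0],8.5],[[-1.4,0,-3.2],[0,0,0],8.5],[[-1.4,0,-3.2],[0,0,0],8.5],[[-1.4,0,-3.2],[0,0,0],8.5],[[-1.4,0,-3.2],[0,0,0],8.5],[[-1.4,0,-3.2],[0,0,0],8.5],[[-1.4,0,-3.2],[0,0,0],8.5],[[-1.4,0,-3.2],[0,0,0],8.5],[[-1.4,0,-3.2],[0,0,0],8.5],[[-1.4,0,-3.2],[0,0,0],8.5]]'; python3 -c "
from h import *
go([.630,.124,.130],106)"
```

```text
time_s: 1.1
eef_pos: [0.5032, 0.2453, 0.2246]
eef_rot: [0.576, -0.574, -0.408, 0.415]
wrist_force: [1.0, 1.2, -0.8]
opening: 0.993
t1.10 grasp [0.5034 0.2453 0.2433] yaw 71.1 q6 -1.00 f [-0.009 -0.004 -1.   ] open 0.993 F [ 1.   1.2 -0.8]
shift now-axes cm [ -7.31  11.25 -15.99] turned-axes [-15.15  11.33  -8.83] rv [-0.009 -0.608 -0.004]
```

```bash
python3 -m jog '[[[-1.4,0,-2.6],[0,-0.1,0],8.5],[[-1.6,0,-2.4],[0,-0.1,0],8.5],[[-1.8,0,-2.2],[0,-0.1,0],8.5],[[-2.0,0,-2.0],[0,-0.1,0],8.5],[[-2.0,0,-1.6],[0,-0.1,0],8.5],[[-2.0,0,-1.4],[0,-0.1,0],8.5],[[0,0,0],[0,0,0],8.5],[[0,0,0],[0,0,0],8.5]]'; python3 -c "
from h import *
go([.630,.124,.130],106)"
```

```text
time_s: 1.77
eef_pos: [0.6246, 0.1113, 0.2188]
eef_rot: [0.426, -0.419, -0.562, 0.572]
wrist_force: [-0.5, -0.2, 0.0]
opening: 0.989
t1.77 grasp [0.6249 0.1114 0.2375] yaw 106.6 q6 -1.87 f [-0.016 -0.005 -1.   ] open 0.989 F [-0.5 -0.2  0. ]
shift now-axes cm [ 1.07 10.73 -1.03] turned-axes [ 1.07 10.75 -0.84] rv [-0.016  0.011 -0.001]
```

```bash
python3 -m jog '[[[0.5,1.2,-0.5],[-0.016,0.011,0],5],[[0.4,2,-0.4],[0,0,0],5],[[0.1,2,0],[0,0,0],5],[[0,2,0],[0,0,0],5],[[0,1.6,0],[0,0,0],5],[[0,1.0,0],[0,0,0],5],[[0,0.6,0],[0,0,0],5],[[0,0,0],[0,0,0],5],[[0,0,0],[0,0,0],5]]'; python3 -c "
from h import *
go([.630,.124,.130],106)"
```

```text
time_s: 2.52
eef_pos: [0.6255, 0.1299, 0.1103]
eef_rot: [0.429, -0.427, -0.563, 0.563]
wrist_force: [-0.5, 0.2, 0.5]
opening: 0.588
t2.52 grasp [0.6256 0.1299 0.129 ] yaw 105.6 q6 -1.82 f [-0.002  0.001 -1.   ] open 0.588 F [-0.5  0.2  0.5]
shift now-axes cm [-0.69 -0.1  -0.27] turned-axes [-0.69 -0.1  -0.26] rv [-0.002 -0.008  0.001]
```

```bash
python3 -m jog '[[[-0.69,-0.1,-0.27],[0,-0.008,0],5],[[0,0,0],[0,0,0],5]]'; python3 -c "
from h import *
go([.630,.124,.130],106.2)"
```

```text
time_s: 2.68
eef_pos: [0.6309, 0.1242, 0.1131]
eef_rot: [-0.425, 0.425, 0.565, -0.565]
wrist_force: [0.2, -0.5, -0.4]
opening: 0.584
t2.68 grasp [0.6309 0.1241 0.1318] yaw 106.1 q6 -1.84 f [-0.     0.001 -1.   ] open 0.584 F [ 0.2 -0.5 -0.4]
shift now-axes cm [0.01 0.18 0.09] turned-axes [0.01 0.18 0.09] rv [ 0.    -0.002  0.001]
```

```bash
python3 -m jog '[[[0,0,0.09],[0,0,0],3],[[0,0,0],[0,0,0],2],[[0,0,0],[0,0,0],1],[[0,0,0],[0,0,0],0.5],[[0,0,0],[0,0,0],0.5],[[0,0,0],[0,0,0],0.5],[[0,0,0],[0,0,0],0.5],[[0,0,0],[0,0,0],0.5],[[0,0,0],[0,0,0],0.5]]'; python3 -c "
from h import *
go([.630,.124,.130],106.2)"
```

```text
time_s: 3.43
eef_pos: [0.6312, 0.1254, 0.1159]
eef_rot: [-0.426, 0.425, 0.567, -0.563]
wrist_force: [1.0, 1.0, -1.3]
opening: 0.192
t3.43 grasp [0.6312 0.1253 0.1346] yaw 106.0 q6 -1.84 f [ 0.003  0.005 -1.   ] open 0.192 F [ 1.   1.  -1.3]
shift now-axes cm [-0.09  0.46  0.15] turned-axes [-0.09  0.46  0.15] rv [ 0.004 -0.004  0.004]
```

```bash
python3 -m jog '[[[0,0,0],[0,0,0],0.5],[[0,0,0],[0,0.01,0],0.5],[[0,0,0],[0,0.02,0],0.5],[[0,0,0],[0,0.03,0],0.5],[[0,0,0],[0,0.04,0],0.5],[[0,0,0],[0,0.05,0],0.5],[[0,0,0],[0,0.05,0],0.5],[[0,0,0],[0,0.05,0],0.5],[[0,0,0],[0,0.04,0],0.5],[[0,0,0],[0,0.03,0],0.5],[[0,0,0],[0,0.02,0],0.5],[[0,0,0],[0,0.01,0],0.5]]'; python3 -c "
from h import *
go([.630,.124,.130],45.4)"
```

```text
time_s: 4.43
eef_pos: [0.6312, 0.1252, 0.1159]
eef_rot: [0.525, -0.524, -0.477, 0.473]
wrist_force: [0.0, 0.7, -1.5]
opening: 0.194
t4.43 grasp [0.6312 0.1251 0.1346] yaw 84.3 q6 -1.46 f [ 0.003  0.005 -1.   ] open 0.194 F [ 0.   0.7 -1.5]
shift now-axes cm [-0.13  0.46  0.11] turned-axes [-0.16  0.46  0.  ] rv [0.001 0.68  0.006]
```

```bash
python3 -m jog '[[[0,0,0],[0,0.02,0],0.5],[[0,0,0],[0,0.04,0],0.5],[[0,0,0],[0,0.06,0],0.5],[[0,0,0],[0,0.07,0],0.5],[[0,0,0],[0,0.07,0],0.5],[[0,0,0],[0,0.07,0],0.5],[[0,0,0],[0,0.07,0],0.5],[[0,0,0],[0,0.06,0],0.5],[[0,0,0],[0,0.05,0],0.5],[[0,0,0],[0,0.04,0],0.5],[[0,0,0],[0,0.02,0],0.5],[[0,0,0],[0,0.01,0],0.5]]'; python3 - <<'E'
from h import *
go([.630,.124,.130],45.4)
c=imaging.camera("top");save(c,"pics/top1.png")
E
```

```text
time_s: 5.43
eef_pos: [0.6312, 0.125, 0.1159]
eef_rot: [0.644, -0.642, -0.295, 0.292]
wrist_force: [0.2, 1.1, -2.3]
opening: 0.189
t5.43 grasp [0.6311 0.125  0.1346] yaw 49.0 q6 -0.85 f [ 0.003  0.004 -1.   ] open 0.189 F [ 0.2  1.1 -2.3]
shift now-axes cm [-0.15  0.46  0.02] turned-axes [-0.15  0.46  0.01] rv [-0.001  0.063  0.005]
```

View pics/top1.png

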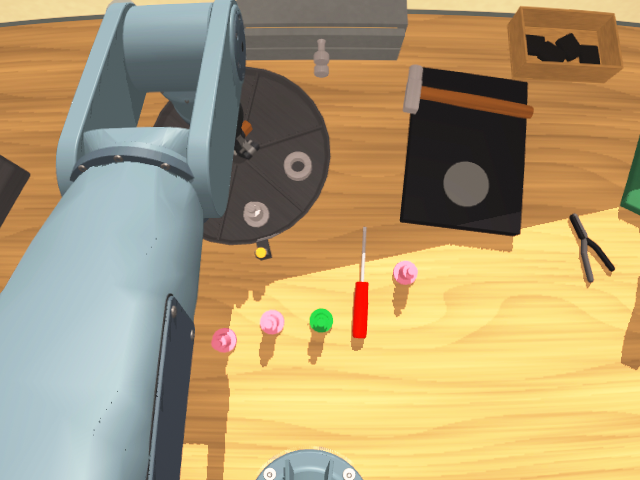

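The die now stands at (256,213), nearly in line with the brass tip at (261,253); about 3.5° of turning remains, then release.

```bash
python3 -m jog '[[[0,0,0],[0,0.02,0],0.5],[[0,0,0],[0,0.02,0],0.5],[[0,0,0],[0,0.015,0],0.5],[[0,0,0],[0,0,0],0.5],[[0,0,0],[0,0,0],4],[[0,0,0],[0,0,0],5],[[0,0,0],[0,0,0],5],[[0,0,0],[0,0,0],5],[[0,0,0],[0,0,0],5]]'; python3 -c "
from h import *
go([.630,.124,.25],45.4)"; python3 -m jog '[[[0,-2,0],[0,0,0],5],[[0,-3,0],[0,0,0],5],[[0,-3,0],[0,0,0],5],[[0,-3,0],[0,0,0],5],[[0,-2,0],[0,0,0],5],[[-1.5,0,1.5],[0,0,0],5],[[-2,0,2],[0,0,0],5],[[-3,0,3],[0,0,0],5],[[-3,0,3],[0,0,0],5]]'; python3 -c "
from h import *
go([.630,.124,.25],45.4)"
```

```text
time_s: 6.23
eef_pos: [0.6319, 0.1246, 0.1171]
eef_rot: [0.652, -0.651, -0.276, 0.272]
wrist_force: [-0.2, -0.1, -0.4]
opening: 0.583
t6.23 grasp [0.6319 0.1245 0.1358] yaw 45.6 q6 -0.79 f [ 0.004  0.004 -1.   ] open 0.583 F [-0.2 -0.1 -0.4]
shift now-axes cm [ -0.1  -11.42   0.09] turned-axes [ -0.17 -11.42   0.1 ] rv [0.001 0.004 0.006]
time_s: 6.98
eef_pos: [0.4992, 0.1208, 0.2533]
eef_rot: [-0.652, 0.652, 0.277, -0.27]
wrist_force: [-0.1, 0.1, 2.2]
opening: 0.583
t6.98 grasp [0.4991 0.1207 0.272 ] yaw 45.5 q6 -0.79 f [ 0.01   0.003 -1.   ] open 0.583 F [-0.1  0.1  2.2]
shift now-axes cm [ 9.39  2.33 -9.1 ] turned-axes [ 9.43  2.2  -9.09] rv [0.005 0.002 0.009]
```

```bash
python3 -m jog '[[[-2,0,-2],[0,0,0],7],[[-3,0,-3],[0,0,0],7],[[-3,0,-3],[0,0,0],7],[[-3,0,-3],[0,0,0],7],[[-3,0,-3],[0,0,0],7],[[0,0,0],[0,0,0],7],[[0,0,0],[0,0,0],7]]';python3 - <<'E'
from h import *
import pickle
T=imaging.camera("top");S=imaging.camera("side");pickle.dump((T,S),open("1.pkl","wb"))
go([.523,.098,.2],45)
cv2.imwrite("pics/both1.png",np.hstack([cv2.resize(T["frame"][60:300,130:450],(400,300)),cv2.resize(S["frame"][120:330,230:510],(400,300))])[:,:,::-1])
E
```

```text
time_s: 7.57
eef_pos: [0.4914, -0.0799, 0.2539]
eef_rot: [-0.65, 0.652, 0.28, -0.272]
wrist_force: [0.3, -0.5, -0.3]
opening: 0.821
t7.67 grasp [ 0.4914 -0.0785  0.2725] yaw 46.1 q6 -1.21 f [ 0.011  0.001 -1.   ] open 0.820 F [-0.4 -0.1  0.2]
shift now-axes cm [14.84  7.31 10.01] turned-axes [14.71  7.25 10.25] rv [0.007 0.019 0.008]
```

View pics/both1.png

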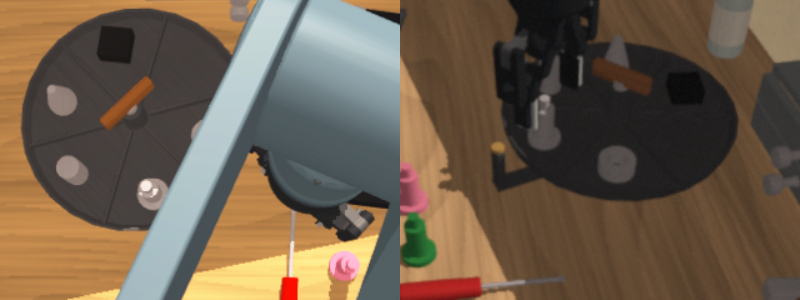

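The crop shows the die at top full-frame (250,211) and side (331,205); the bar is now at about -44°.

```bash
python3 - <<'E'
from h import *
import pickle
T,S=pickle.load(open("1.pkl","rb"))
for nm,c,bb in(("top",T,(238,198,266,235)),("side",S,(318,180,345,228))):
    x0,y0,x1,y1=bb;P=cloud(c)[y0:y1,x0:x1]; m=c["frame"][y0:y1,x0:x1].sum(-1)>(250 if nm=="top" else 150); z=P[...,2]
    for a,b in((.124,.134),(.109,.118),(.08,.108),(.064,.072)):
        q=P[(z>a)&(z<b)&m]; 
        if len(q)>3: print(nm,a,len(q),q.mean(0).round(4),((q.min(0)+q.max(0))/2).round(4),(q.max(0)-q.min(0)).round(4))
c=T;hsv=cv2.cvtColor(c["frame"],cv2.COLOR_RGB2HSV); m=((hsv[...,1]>120)&(hsv[...,2]>60)); P=cloud(c)
m[:,:200]=0;m[:,265:]=0;m[:110]=0;m[180:]=0; q=P[m&(abs(P[...,2]-.142)<.004)]; print(cv2.minAreaRect((q[:,:2]*1000).astype(np.float32)))
E
```

```text
top 0.124 55 [0.5214 0.0976 0.1288] [0.5217 0.0978 0.1289] [0.0139 0.0114 0.0066]
top 0.109 123 [0.5204 0.0965 0.1132] [0.5213 0.0978 0.1131] [0.0248 0.0235 0.0079]
top 0.08 49 [0.5139 0.0914 0.0939] [0.5173 0.0945 0.0938] [0.0173 0.0182 0.0272]
top 0.064 207 [0.5175 0.096  0.0673] [0.5215 0.0988 0.0678] [0.0421 0.0397 0.007 ]
side 0.124 47 [0.5214 0.0966 0.129 ] [0.5216 0.098  0.1278] [0.0135 0.0152 0.0072]
side 0.109 68 [0.5234 0.0912 0.1138] [0.5239 0.0935 0.1134] [0.021  0.0183 0.0088]
side 0.08 128 [0.5223 0.0877 0.0942] [0.5221 0.0897 0.0942] [0.0237 0.012  0.0271]
side 0.064 225 [0.5268 0.1109 0.068 ] [0.5319 0.1374 0.0679] [0.0644 0.1259 0.0078]
((629.7999877929688, 124.84025573730469), (14.855399131774902, 82.99166870117188), 45.62564468383789)
```

```bash
python3 -m jog '[[[1.9,0,1.2],[0,-0.1,0],7],[[2.0,0,1.0],[0,-0.1,0],7],[[2.1,0,0.8],[0,-0.1,0],7],[[2.2,0.5,0.6],[0,-0.1,0],7],[[2.2,1,0.4],[0,-0.1,0],7],[[2.2,1,0.2],[0,-0.1,0],7],[[2.2,1,0],[0,-0.1,0],7],[[1.5,1,-0.2],[0,-0.07,0],7],[[0,0,0],[0,0,0],7],[[0,0,0],[0,0,0],7]]'; python3 -c "
from h import *
go([.5215,.0978,.097],90)"
```

```text
time_s: 8.5
eef_pos: [0.5207, 0.1151, 0.209]
eef_rot: [-0.482, 0.487, 0.519, -0.511]
wrist_force: [-0.1, -0.8, 0.7]
opening: 0.822
t8.50 grasp [0.5204 0.115  0.2276] yaw 93.5 q6 -1.64 f [ 0.013  0.004 -1.   ] open 0.822 F [-0.1 -0.8  0.7]
shift now-axes cm [-1.77 13.06  0.17] turned-axes [-1.72 13.06 -0.11] rv [0.013 0.061 0.003]
```

```bash
python3 -m jog '[[[-0.9,1,0],[0.013,0.03,0.003],7],[[-0.9,2,-0.1],[0,0.03,0],7],[[0,2,0],[0,0,0],7],[[0,0,0],[0,0,0],7],[[0,0,0],[0,0,0],7]]'; python3 -c "
from h import *
go([.5215,.0978,.097],90)"
```

```text
time_s: 8.92
eef_pos: [0.5236, 0.095, 0.1591]
eef_rot: [-0.502, 0.504, 0.497, -0.497]
wrist_force: [0.3, -0.2, 0.0]
opening: 0.82
t8.92 grasp [0.5235 0.095  0.1778] yaw 89.4 q6 -1.60 f [ 0.002 -0.002 -1.   ] open 0.820 F [ 0.3 -0.2  0. ]
shift now-axes cm [0.29 8.08 0.22] turned-axes [0.28 8.08 0.2 ] rv [ 0.002 -0.011 -0.002]
```

```bash
python3 -m jog '[[[0.28,0.5,0.2],[0,-0.01,0],6.5],[[0,1.5,0],[0,0,0],6],[[0,1.5,0],[0,0,0],6],[[0,1.5,0],[0,0,0],6],[[0,1.2,0],[0,0,0],6],[[0,0.8,0],[0,0,0],6],[[0,0.5,0],[0,0,0],6],[[0,0,0],[0,0,0],6]]'; python3 -c "
from h import *
go([.5215,.0978,.097],90)"
```

```text
time_s: 9.58
eef_pos: [0.5271, 0.0952, 0.0886]
eef_rot: [-0.497, 0.506, 0.501, -0.496]
wrist_force: [-0.6, -0.3, -0.1]
opening: 0.703
t9.58 grasp [0.5269 0.0953 0.1073] yaw 89.6 q6 -1.60 f [ 0.014 -0.003 -1.   ] open 0.703 F [-0.6 -0.3 -0.1]
shift now-axes cm [0.25 1.03 0.55] turned-axes [0.25 1.03 0.54] rv [ 0.014 -0.006 -0.003]
```

```bash
python3 -m jog '[[[0.25,0.4,0.54],[0.014,0,-0.003],6],[[0,0.4,0],[0,0,0],6],[[0,0.2,0],[0,0,0],6],[[0,0,0],[0,0,0],6]]'; python3 -c "
from h import *
go([.5215,.0978,.097],90)"
```

```text
time_s: 9.92
eef_pos: [0.5229, 0.098, 0.08]
eef_rot: [-0.501, 0.502, 0.499, -0.498]
wrist_force: [-1.1, 0.6, 0.6]
opening: 0.704
t9.92 grasp [0.5229 0.098  0.0987] yaw 89.6 q6 -1.60 f [ 0.002 -0.    -1.   ] open 0.704 F [-1.1  0.6  0.6]
shift now-axes cm [-0.02  0.17  0.14] turned-axes [-0.02  0.17  0.14] rv [ 0.002 -0.007 -0.   ]
```

```bash
python3 -m jog '[[[0,0.15,0.14],[0,0,0],5],[[0,0,0],[0,0,0],4],[[0,0,0],[0,0,0],3],[[0,0,0],[0,0,0],2],[[0,0,0],[0,0,0],1.5],[[0,0,0],[0,0,0],1.5],[[0,0,0],[0,0,0],1.5],[[0,0,0],[0,0,0],1.5],[[0,0,0],[0,0,0],1.5],[[0,0,0],[0,0,0],1.5]]'; python3 -c "
from h import *
go([.5215,.0978,.097],90)"
```

```text
time_s: 10.75
eef_pos: [0.522, 0.098, 0.0793]
eef_rot: [-0.501, 0.503, 0.499, -0.497]
wrist_force: [0.6, 1.0, -0.7]
opening: 0.281
t10.75 grasp [0.5219 0.0981 0.098 ] yaw 89.6 q6 -1.60 f [ 0.004 -0.    -1.   ] open 0.281 F [ 0.6  1.  -0.7]
shift now-axes cm [-0.03  0.1   0.04] turned-axes [-0.03  0.1   0.04] rv [ 0.004 -0.006 -0.   ]
```

```bash
python3 -m jog '[[[0,0,0],[0,0,0],0.5],[[0,0,0],[0,0,0],0.5],[[0,-0.3,0],[0,0,0],0.5],[[0,-0.8,0],[0,0,0],0.5],[[0,-1.5,0],[0,0,0],0.5],[[0,-2,0],[0,0,0],0.5],[[0,-2,0],[0,0,0],0.5],[[0,-2,0],[0,0,0],0.5],[[0,-1,0],[0,0,0],0.5],[[0,0,0],[0,0,0],0.5]]'; python3 - <<'E'
from h import *
import pickle
go([.585,-.284,.18],90)
S=imaging.camera("side");T=imaging.camera("top");pickle.dump((T,S),open("2.pkl","wb"))
cv2.imwrite("pics/both2.png",np.hstack([cv2.resize(T["frame"][60:300,130:450],(400,300)),cv2.resize(S["frame"][90:300,230:510],(400,300))])[:,:,::-1])
E
```

```text
time_s: 11.58
eef_pos: [0.5181, 0.0982, 0.1786]
eef_rot: [0.503, -0.5, -0.497, 0.5]
wrist_force: [0.5, 0.2, -3.2]
opening: 0.285
t11.58 grasp [0.5182 0.0982 0.1973] yaw 89.6 q6 -1.60 f [-0.005  0.    -1.   ] open 0.285 F [ 0.5  0.2 -3.2]
shift now-axes cm [-38.18   1.69  -6.94] turned-axes [-38.22   1.73  -6.68] rv [-0.005 -0.006  0.   ]
```

View pics/both2.png

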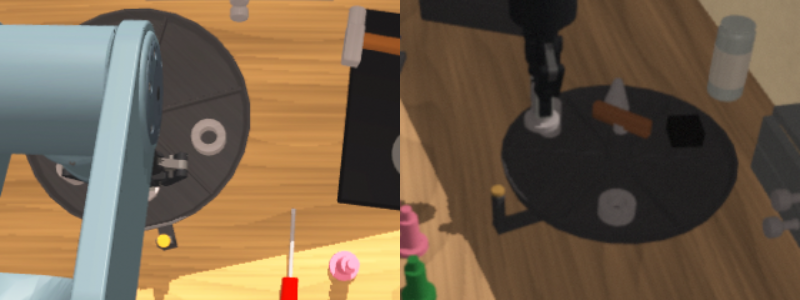

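The die has left the tray and hangs upright between the fingers at crop (545,120), with wrist Fz −3.2 N. Next I carry it to the pad.

```bash
python3 -m jog '[[[-1,0,-0.2],[0,0,0],0.5],[[-2,0,-0.4],[0,0,0],0.5],[[-3,0,-0.5],[0,0,0],0.5],[[-3.5,0,-0.6],[0,0,0],0.5],[[-3.5,0,-0.6],[0,0,0],0.5],[[-3.5,0,-0.6],[0,0,0],0.5],[[-3.5,0,-0.6],[0,0,0],0.5],[[-3.5,0,-0.6],[0,0,0],0.5],[[-3.5,0,-0.6],[0,0,0],0.5],[[-3,0,-0.6],[0,0,0],0.5],[[-2,0,-0.4],[0,0,0],0.5],[[-1,0,-0.2],[0,0,0],0.5]]'; python3 -c "
from h import *
go([.585,-.284,.12],90)"
```

```text
time_s: 12.68
eef_pos: [0.5641, -0.2489, 0.1526]
eef_rot: [0.512, -0.488, -0.493, 0.507]
wrist_force: [0.1, 0.5, -3.0]
opening: 0.285
t12.68 grasp [ 0.5648 -0.249   0.1713] yaw 90.0 q6 -2.17 f [-0.037  0.01  -0.999] open 0.285 F [ 0.1  0.5 -3. ]
shift now-axes cm [-3.55  5.01 -2.21] turned-axes [-3.5   5.13 -2.02] rv [-0.037 -0.     0.01 ]
```

```bash
python3 -m jog '[[[-1.5,0.5,-1],[-0.02,0,0.005],0.5],[[-1.5,0.5,-1],[-0.017,0,0.005],0.5],[[-0.5,0.5,-0.1],[0,0,0],0.5],[[0,0,0],[0,0,0],0.5],[[0,0,0],[0,0,0],0.5]]'; python3 -c "
from h import *
go([.585,-.284,.12],90)"
```

```text
time_s: 13.1
eef_pos: [0.5803, -0.2869, 0.1281]
eef_rot: [0.506, -0.497, -0.498, 0.499]
wrist_force: [-0.5, -0.1, -2.9]
opening: 0.286
t13.10 grasp [ 0.5805 -0.287   0.1468] yaw 89.7 q6 -2.21 f [-0.01   0.007 -1.   ] open 0.286 F [-0.5 -0.1 -2.9]
shift now-axes cm [ 0.28  2.68 -0.47] turned-axes [ 0.3   2.68 -0.45] rv [-0.01  -0.005  0.007]
```

```bash
python3 -m jog '[[[0.28,0.8,-0.47],[-0.01,-0.005,0.007],0.5],[[0,0.8,0],[0,0,0],0.5],[[0,0.8,0],[0,0,0],0.5],[[0,0,0],[0,0,0],0.5],[[0,0,0],[0,0,0],0.5]]'; python3 - <<'E'
from h import *
import pickle
go([.585,-.284,.08],90)
S=imaging.camera("side");T=imaging.camera("top");pickle.dump((T,S),open("3.pkl","wb"))
cv2.imwrite("pics/both3.png",np.hstack([cv2.resize(T["frame"][60:300,320:640],(400,300)),cv2.resize(S["frame"][270:480,340:620],(400,300))])[:,:,::-1])
E
```

```text
time_s: 13.52
eef_pos: [0.5831, -0.2789, 0.1016]
eef_rot: [0.501, -0.497, -0.501, 0.501]
wrist_force: [-0.3, -0.1, -2.9]
opening: 0.289
t13.52 grasp [ 0.5832 -0.279   0.1203] yaw 90.2 q6 -2.20 f [-0.005  0.004 -1.   ] open 0.289 F [-0.3 -0.1 -2.9]
shift now-axes cm [-0.52  4.03 -0.2 ] turned-axes [-0.5   4.03 -0.18] rv [-0.005  0.004  0.004]
```

View pics/both3.png

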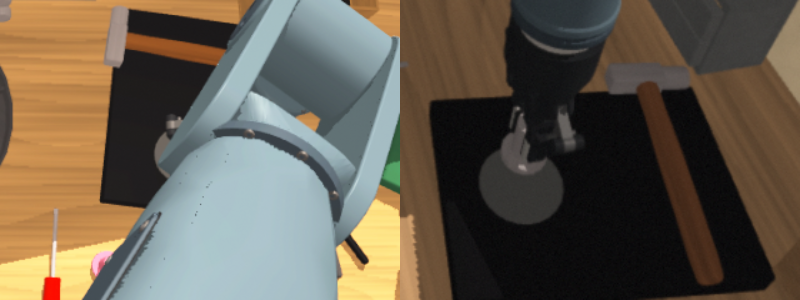

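The side view shows the die upright over the pad, foot at crop (522,157), pad at (522,185). I check its position in the grip from depth.

```bash
python3 - <<'E'
from h import *
import pickle
T,S=pickle.load(open("3.pkl","rb"))
P=cloud(S); x0,y0,x1,y1=400,350,455,395
p=P[y0:y1,x0:x1]; f=S["frame"][y0:y1,x0:x1].sum(-1)
m=(f>230)&(p[...,2]>.065)&(abs(p[...,0]-.584)<.03)&(abs(p[...,1]+.28)<.03)
v,u=np.nonzero(m); q=p[m]; print(len(q)); print(np.percentile(q[:,2],[1,5,25,50,75,95]))
for z in(.092,.09,.088,.086):
    t=q[abs(q[:,2]-z)<.0015]; print(z,len(t),t.min(0).round(4) if len(t) else '',t.max(0).round(4) if len(t) else '')
i=v.argmax(); print("lowest px",u[i]+x0,v[i]+y0,q[i]); 
# foot extents: left/right px
for r in range(v.min(),v.max()+1): print(r+y0,u[v==r].min()+x0,u[v==r].max()+x0,end=" | ")
E
```

```text
458
[0.08434209 0.08680637 0.08911329 0.09051754 0.11145305 0.13580177]
0.092 62 [ 0.5634 -0.3008  0.0905] [ 0.5965 -0.2609  0.0933]
0.09 201 [ 0.5616 -0.3012  0.0885] [ 0.599  -0.2598  0.0915]
0.088 129 [ 0.5623 -0.302   0.0865] [ 0.599  -0.2598  0.0895]
0.086 31 [ 0.5637 -0.3011  0.0846] [ 0.596  -0.2865  0.0875]
lowest px 425 391 [ 0.57505455 -0.29930447  0.0840999 ]
350 424 425 | 351 424 425 | 352 424 425 | 353 423 425 | 354 423 426 | 355 423 426 | 356 423 426 | 357 423 427 | 358 423 427 | 359 423 427 | 360 423 427 | 361 423 427 | 362 423 427 | 363 422 427 | 364 416 426 | 365 415 425 | 366 414 425 | 367 414 425 | 368 413 424 | 369 413 424 | 370 412 428 | 371 412 429 | 372 412 429 | 373 412 429 | 374 412 429 | 375 412 429 | 376 412 428 | 377 412 428 | 378 412 428 | 379 412 427 | 380 413 427 | 381 414 427 | 382 414 441 | 383 415 440 | 384 415 440 | 385 415 439 | 386 416 439 | 387 417 438 | 388 418 437 | 389 420 435 | 390 422 433 | 391 425 429 |
```

```bash
python3 -m jog '[[[-0.5,0.4,-0.2],[-0.005,0.004,0.004],0.5],[[0,0.8,0],[0,0,0],0.5],[[0,0.8,0],[0,0,0],0.5],[[0,0.8,0],[0,0,0],0.5],[[0,0.4,0],[0,0,0],0.5],[[0,0.2,0],[0,0,0],0.5],[[0,0,0],[0,0,0],0.5]]'; python3 -c "
from h import *
go([.585,-.284,.074],90)"
```

```text
time_s: 14.2
eef_pos: [0.5858, -0.2856, 0.0652]
eef_rot: [-0.499, 0.501, 0.5, -0.5]
wrist_force: [-0.8, -0.8, -3.5]
opening: 0.288
t14.20 grasp [ 0.5857 -0.2856  0.0839] yaw 89.9 q6 -2.20 f [ 0.002 -0.002 -1.   ] open 0.288 F [-0.8 -0.8 -3.5]
shift now-axes cm [0.16 0.99 0.07] turned-axes [0.16 0.99 0.07] rv [ 0.002 -0.001 -0.002]
```

```bash
python3 -m jog '[[[0.15,0.2,0.07],[0.002,0,-0.002],0.5],[[0,0.2,0],[0,0,0],0.5],[[0,0.2,0],[0,0,0],0.5],[[0,0.15,0],[0,0,0],0.5],[[0,0,0],[0,0,0],0.5]]'; python3 -c "
from h import *
go([.585,-.284,.074],90)"
```

```text
time_s: 14.62
eef_pos: [0.5853, -0.284, 0.0572]
eef_rot: [0.5, -0.5, -0.5, 0.5]
wrist_force: [-0.1, 0.1, -3.6]
opening: 0.285
t14.62 grasp [ 0.5853 -0.284   0.0759] yaw 89.9 q6 -2.20 f [ 0.  0. -1.] open 0.285 F [-0.1  0.1 -3.6]
shift now-axes cm [0.   0.19 0.03] turned-axes [0.   0.19 0.03] rv [ 0.    -0.001  0.   ]
```

```bash
python3 -m jog '[[[0,0.08,0],[0,0,0],0.5],[[0,0.08,0],[0,0,0],0.5]]';python3 -m jog '[[[0,0.06,0],[0,0,0],0.5],[[0,0,0],[0,0,0],0.5]]'
```

```text
time_s: 14.78
eef_pos: [0.5855, -0.2842, 0.0559]
eef_rot: [-0.5, 0.501, 0.5, -0.5]
wrist_force: [0.4, -0.1, -2.2]
opening: 0.287
time_s: 14.95
eef_pos: [0.5857, -0.2843, 0.0555]
eef_rot: [-0.5, 0.501, 0.5, -0.5]
wrist_force: [0.7, 0.5, -4.0]
opening: 0.29
```

```bash
python3 -m jog '[[[0,0.06,0],[0,0,0],0.5],[[0,0,0],[0,0,0],0.5]]'
```

```text
time_s: 15.12
eef_pos: [0.5859, -0.2844, 0.0556]
eef_rot: [-0.5, 0.501, 0.5, -0.5]
wrist_force: [-0.1, -0.4, -2.5]
opening: 0.286
```

```bash
python3 -m jog '[[[0,0.1,0],[0,0,0],0.5]]';python3 -m jog '[[[0,0.1,0],[0,0,0],0.5]]'
```

```text
time_s: 15.2
eef_pos: [0.5861, -0.2846, 0.0553]
eef_rot: [-0.499, 0.501, 0.5, -0.5]
wrist_force: [-4.0, 2.9, 8.9]
opening: 0.291
time_s: 15.28
eef_pos: [0.5861, -0.2846, 0.0553]
eef_rot: [-0.5, 0.501, 0.5, -0.5]
wrist_force: [-5.4, 2.6, 7.4]
opening: 0.289
```

Contact at Fz +8.9 N. Release and retreat straight up.

```bash
python3 -m jog '[[[0,0,0],[0,0,0],0.5],[[0,0,0],[0,0,0],3.2],[[0,0,0],[0,0,0],3.6],[[0,0,0],[0,0,0],4.5],[[0,0,0],[0,0,0],5.5],[[0,0,0],[0,0,0],5.5],[[0,0,0],[0,0,0],5.5]]'; python3 -c "
from h import *
go([.585,-.284,.2],90)"
```

```text
time_s: 15.87
eef_pos: [0.5879, -0.2859, 0.0572]
eef_rot: [-0.498, 0.503, 0.5, -0.499]
wrist_force: [1.0, -0.2, -0.6]
opening: 0.644
t15.87 grasp [ 0.5877 -0.2858  0.0759] yaw 89.9 q6 -2.20 f [ 0.006 -0.004 -1.   ] open 0.644 F [ 1.  -0.2 -0.6]
shift now-axes cm [  0.13 -12.41   0.2 ] turned-axes [  0.18 -12.41   0.27] rv [ 0.006 -0.001 -0.004]
```

```bash
python3 -m jog '[[[0.1,-1,0.2],[0.006,0,-0.004],5.5],[[0,-1.5,0],[0,0,0],5.5],[[0,-2,0],[0,0,0],5.5],[[0,-3,0],[0,0,0],5.5],[[0,-3,0],[0,0,0],5.5],[[0,-3,0],[0,0,0],5.5],[[2,-1,2],[0,0,0],5.5],[[3,0,2],[0,0,0],5.5],[[3,0,2],[0,0,0],5.5],[[3,0,2],[0,0,0],5.5],[[3,0,2],[0,0,0],5.5],[[3,0,0],[0,0,0],5.5]]';python3 -m jog '[[[3,0,0],[0,0,0],5.5],[[3,0,0],[0,0,0],5.5],[[3,0,0],[0,0,0],5.5],[[2,0,0],[0,0,0],5.5],[[0,0,0],[0,0,0],5.5],[[0,0,0],[0,0,0],5.5],[[0,0,0],[0,0,0],5.5]]'; python3 - <<'E'
from h import *
T=imaging.camera("top");S=imaging.camera("side")
go([.585,-.284,.2],90)
P=cloud(S); 
for c,n in((S,"side"),(T,"top")):
    P=cloud(c).reshape(-1,3); P=P[(np.hypot(P[:,0]-.585,P[:,1]+.284)<.042)]
    for a,b in((.099,.11),(.085,.094),(.041,.048)):
        q=P[(P[:,2]>a)&(P[:,2]<b)]; 
        if len(q)>3: print(n,a,len(q),q.mean(0).round(4),((q.min(0)+q.max(0))/2).round(4))
cv2.imwrite("pics/both4.png",np.hstack([cv2.resize(T["frame"],(400,300)),cv2.resize(S["frame"][150:480,200:640],(400,300))])[:,:,::-1])
E
```

```text
time_s: 16.87
eef_pos: [0.482, -0.1149, 0.2174]
eef_rot: [-0.501, 0.504, 0.498, -0.498]
wrist_force: [1.7, -0.6, 0.8]
opening: 0.644
time_s: 17.45
eef_pos: [0.4802, 0.005, 0.2239]
eef_rot: [-0.498, 0.504, 0.5, -0.498]
wrist_force: [-0.1, 0.5, -0.9]
opening: 0.641
t17.55 grasp [0.4801 0.0043 0.2424] yaw 89.7 q6 -1.80 f [ 0.009 -0.004 -1.   ] open 0.645 F [-0.3  0.3  0.2]
shift now-axes cm [-28.76   4.46 -10.6 ] turned-axes [-28.83   4.24 -10.49] rv [ 0.009 -0.005 -0.004]
side 0.099 101 [ 0.5858 -0.286   0.1045] [ 0.5861 -0.2852  0.1032]
side 0.085 183 [ 0.5841 -0.2889  0.0892] [ 0.5865 -0.2853  0.0894]
side 0.041 375 [ 0.5833 -0.2909  0.0438] [ 0.5867 -0.2853  0.0444]
top 0.099 68 [ 0.5851 -0.2842  0.1045] [ 0.5856 -0.2844  0.1038]
top 0.085 114 [ 0.5831 -0.2818  0.0893] [ 0.5852 -0.2842  0.0895]
top 0.041 194 [ 0.5819 -0.2794  0.0435] [ 0.5858 -0.2839  0.0441]
```

View pics/both4.png

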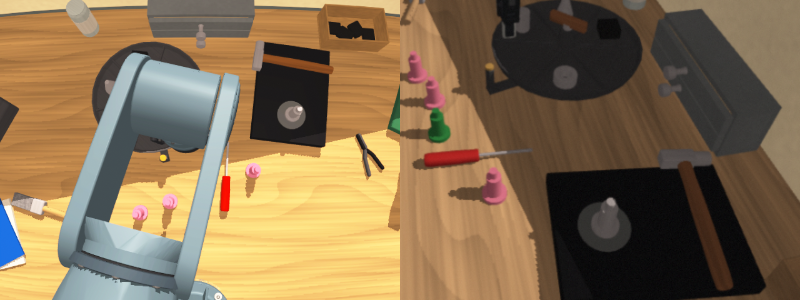

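The die stands upright at the pad's centre (side crop (605,220)), all levels within about 1 mm of the pad centre, and the arm is clear.

```bash
python3 -c "
from bench import ctrl
print(ctrl.hand_in())"
```

```text
the job is handed in; nothing more can be done
None
```

I turned the tray about 60° by its bar until the stepped die's compartment was at the pointer. I then let go of the bar, gripped the die by its stem, and carried it to the pad. I lowered it until it touched (wrist force about 9 N), released it and backed the arm away.

**Tray check:** before the lift, the die was on the same bearing from the turning axis as the pointer, about -166°.

**Final check:** seen from both cameras, the die stands upright with its top at about z = 0.105. It is within about 1 mm of the pad centre from the top view and 2 mm from the side view. The arm was clear at 17.6 s when I handed in, well under the 53 s limit. I saw no sign that the hammer or the pink and green look-alikes had moved, and none of my checks failed or disagreed.

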